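Clip the cross bar into the spring tester and hold it drawn to the mark

TASK

Take the steel cross bar from its rest and push it down past the sprung jaw of the spring tester until it sits fully home in both forks of the sled, with the sled still at its spring-home end. Then, holding the bar only (not the sled or its forks), pull the sled out against its return spring until its pointer stands at the line on the sliding rider of the scale, and finish while still gripping the bar and holding the sled at that mark. Leave the rider and the things lying around where they are.

Things in the scene. Friction and masses are not known exactly. Their poses are not given: they have to be found in the camera images.
- tester: Spring tester fixed to the bench: grey base 250 x 130 x 12 mm, an aluminium spring housing (top 46 mm high) at its far end and a low stop at its near end. Origin: centre of the underside. Its -x axis is the way the sled is pulled out (roughly towards the robot), z up; the scale rail runs along its +y side.
- sled: Dark steel sled, 50 x 80 mm, top 30 mm above the bench. At its home end its origin lies on the tester's origin; it pulls out up to 75 mm along the tester's -x, and a spring pulls it back with about 4 N at home, 12 N at full travel. Two upright fork plates (6 mm thick, at y = +-38.5 mm) stand on it, with the jaw just inside them. Axes as the tester's.
- seat (a point): On the sled, 64 mm above the bench: the bar's centre when fully home in both forks. Each fork is a slot 14 mm wide along x, open on top, its front lip flared (top 86 mm high). 60 mm are free along y between the jaw's arms for fingers, down to 42 mm above the bench. Axes as the tester's; the seated bar lies along y.
- jaw (a joint): Sprung jaw of the clip, one steel part with two sloping noses (at y = +-32.5 mm, top 91 mm above the bench) that reach over the seat from the tester's +x side. 0 = shut, grows to 0.6 rad as a bar is pushed straight down past the noses (roughly 4 to 12 N in all), and springs shut over the seated bar.
- pointer (a point): Tip of the thin steel pointer tab on the sled's +y side, near the sled's front edge, 31 mm above the bench; moves with the sled.
- mark (a point): Middle of the line across the small grey rider on the scale rail, 31 mm above the bench. The rider is set somewhere between 35 and 62 mm out from where the pointer starts, along the tester's -x, and stays there (stiff). The pointer is at the mark when both have the same x in the tester's frame.
- bar: Loose steel cross bar, 12 mm thick, 130 mm long along its own y axis, 0.1 kg, with a round collar (18 mm thick, 8 mm long) at y = +-52 mm. Origin: its centre. It starts lying level in the rest.
- rest: Fixed bar rest: grey base 60 x 110 x 10 mm with two notched plates (8 mm thick, at y = +-37 mm, 52 mm high) that hold the bar along the rest's y axis, its axis 50 mm above the bench; 66 mm are free between the plates. The bar lifts straight up out of it. Origin: centre of the underside.
- pliers: Bystander: red-handled pliers lying near the rest.
- glue: Bystander: small white glue bottle, 22 mm wide and 84 mm tall, standing behind the rest.
- motor: Bystander: motor can, 36 x 66 x 36 mm, lying behind the rest.
- wheel: Bystander: buggy wheel, 110 mm across and 42 mm high, lying flat.
- tin: Bystander: round tin, 75 mm across and 25 mm high.
- pack: Bystander: battery pack, 140 x 46 x 27 mm.

How it is judged:
On the way, in this order (a step that is already met when the one before it is completed fails the run):
1. the bar sits fully home in both forks with the jaw shut over it, the sled still at its home end (x of bar in the frame of seat between -0.003 and 0.003 m and z of bar in the frame of seat between -0.003 and 0.003 m and y of bar in the frame of seat between -0.015 and 0.015 m and angle between the y axis of bar and the y axis of tester, either way round below 0.08 rad and value of joint jaw below 0.1 rad and x of seat in the frame of tester above -0.012 m), for 0.2 s.
2. the sled is drawn out by the bar until its pointer stands at the mark (x of bar in the frame of seat between -0.003 and 0.003 m and z of bar in the frame of seat between -0.003 and 0.003 m and y of bar in the frame of seat between -0.015 and 0.015 m and angle between the y axis of bar and the y axis of tester, either way round below 0.08 rad and value of joint jaw below 0.1 rad and x of pointer in the frame of mark between -0.005 and 0.005 m and contact force between the fingers and bar above 3 N), for 0.3 s.
At the end, for the whole second after the job is handed in: Fingers grip the bar (over 3 N); bar home in both forks (3 mm in x and z, 15 mm along y, 0.08 rad), jaw shut (under 0.10 rad); pointer within 5 mm of the mark along the pull, sled still; hand and fingers press on sled, forks and jaw with under 3 N (all of step 2 and contact force between each of the arm, the fingers and sled below 3 N and linear speed of sled below 0.01 m/s); the arm keeps its last pose, push and grip.
It fails at once if a bystander is moved more than 30 mm (distance of any of pliers, glue, motor, wheel, tin, pack from where it was at the start of the episode above 0.03 m).
It fails at once if the rider is moved off its setting by more than 4 mm (distance of mark from where it was at the start of the episode above 0.004 m).
It fails at once if the sled is hauled or pressed by the hand with more than 15 N (contact force between any of the fingers, the arm and sled above 15 N).
It also fails if it takes over 50 s, if anything falls off the work surface, if the arm or the gripper's body presses on something with over 40 N, if the wrist force passes 120 N, or if a joint passes its speed limit or range.

ROBOT

A 6-joint arm with a two-finger parallel gripper is mounted at the origin on a cart in front of the work surface, level with it; the furniture and walls round the work are solid. World frame = base frame: x ahead of the robot, y to its left, z up, the work surface at z = 0. Lengths are in m, angles in rad, forces in N, time in s.
With the tool pointing down it reaches from about 0.3 to 0.875 m from the base axis. Payload 4.2 kg.
Tool frame: the origin (TCP) lies midway between the tips of the shut fingers; the grasp point (between the pads) lies 19 mm behind it; z points along the fingers, y is the line along which they close (so a half turn about z gives the same grasp; the last joint's range is limited). The gripper opens to 85 mm and grips with 20 to 120 N. Pads are 22 mm wide; open, the fingers measure 114 mm over their backs; the gripper's body (76 mm by 85 mm) begins 54 mm behind the grasp point. The pads swing forward as they close: fully open they stand 13 mm farther back than shut.
Start: joints at [-1.268, 0.32, 1.565, -0, 1.257, -0.02], TCP at [0.182, -0.545, 0.231] pointing down, gripper open.
Joint ranges: [-3.11, 3.11], [-0.84, 2.01], [0.21, 2.61], [-1.34, 4.49], [0.05, 2.63], [-2.56, 2.56]. Speed limits (rad/s): [2.57, 2.57, 3.14, 3.14, 3.14, 3.14].

INTERFACE

Orientations are given as a 3x3 rotation matrix whose columns are the frame's x, y, z axes.
In Python, from bench import bot gives the robot as it stands.
- The arm moves only by the tool drive_tool, never from a script. Its argument "targets" is text: rows parted by semicolons, each of 7 numbers parted by spaces: the shift along the world's x, y, z in cm, then the turn, a rotation vector about the world's x, y, z in degrees, then the finger opening in cm, from 0 to 8.54. A call has 1 to 12 rows; each row is the pose to reach, as a shift and turn from the pose commanded when the call began; what a row does not reach only later rows make up. A row lasts 1/10 s, in which the tool goes at most 50 mm and 8.59 degrees, less where a joint would pass 70% of its speed; a pose out of reach is approached as far as the arm can. A call with a gripper value outside its range is refused whole. The fingers move at their own pace and stop on an object; "force" is the grip in N (left out, the last holds). Time passes only in rows, so rows that repeat a pose let the fingers close. It gives the time, the measured TCP pose, the force, the opening and the grip force at its end, in the units of the state.
- bot.get_state(): the state, without advancing time (a new reading comes with each control period).
- bot.snapshot(name): name is "scene" or "top"; returns a dict with "image" (480x640x3 uint8, blue, green, red), "camera_matrix" (3x3 intrinsics, pixels), "camera_from_world" (4x4, takes a point from world to camera coordinates). Camera axes: x right, y up, looking along -z (the intrinsics and any distortion apply to the point x, -y, -z); pixel columns grow to the right and rows downward; lengths in m; the calibration is good to about 2 mm. A picture is of the moment at which its call begins. There is no depth.
- bot.close_job(): hands the job in; it is judged then, once.
The state is a dict: "clock": time; "joint_pos": joint angles; "dq": joint speeds; "joint_torque": joint torques, N m; "tool_pos": TCP position; "tcp_rot": TCP orientation; "force": force on the tool from outside, world axes, zero at the start; "ft_torque": the same for the moment, N m; "width": finger opening in m; "gripper_force": force on a finger pad.
Only numpy, scipy, OpenCV 4.12 (cv2) and the standard library are available. Lean on these libraries where they do the work, as an engineer would, in place of code of your own. Each camera call takes 0.05 s, during which the arm holds its last target. There are 200 camera calls.

## Working session

There is one attempt and no reset: what is moved stays moved. The work goes in short steps, Python scripts to look and compute and a tool call to move; the robot and the scene stay as the last step left them, time stands still between calls to the robot, and variables do not carry over. Pictures are saved under pics/ and viewed, at most 10 in all, crops included, and the job is handed in when it is done.

Besides the shell and the picture viewer there is one more tool, called after "Call:" by a JSON object that holds its "method" and its "body", one argument or row to a line. drive_tool: Moves the arm, as the interface text tells. Its arguments: {"type":"object","properties":{"targets":{"type":"string"},"force":{"type":"number"}},"required":["targets"]}

```bash
mkdir -p pics; ls; python3 - <<'E'
from bench import bot
import cv2,pickle
d={}
for n in("scene","top"):
    s=bot.snapshot(n);d[n]=s;cv2.imwrite(f"pics/{n}0.png",s["image"]);print(n,s["camera_matrix"],s["camera_from_world"], s.keys())
pickle.dump(d,open("snap0.pkl","wb"))
s=bot.get_state();print(s)
E
```

```text
pics
scene [[441.23139494   0.         321.02311561]
 [  0.         441.23139494 241.7842738 ]
 [  0.           0.           1.        ]] [[ 0.89773609 -0.43997903  0.02209911 -0.4811986 ]
 [ 0.20759969  0.46676692  0.85966913 -0.1563005 ]
 [-0.38855153 -0.76716823  0.51037302 -0.82722991]
 [ 0.          0.          0.          1.        ]] dict_keys(['image', 'camera_matrix', 'camera_from_world'])
top [[620.22387164   0.         315.49333394]
 [  0.         620.22387164 243.44229856]
 [  0.           0.           1.        ]] [[-0.00865887 -0.99995021  0.00495906 -0.01299255]
 [ 0.99023803 -0.00788461  0.13916349 -0.5344934 ]
 [-0.13911746  0.00611564  0.990257   -1.20565433]
 [ 0.          0.          0.          1.        ]] dict_keys(['image', 'camera_matrix', 'camera_from_world'])
{'clock': 0.1, 'joint_pos': array([-1.26796490e+00,  3.20254507e-01,  1.56552930e+00, -7.23665681e-06,
        1.25738871e+00, -1.99853441e-02]), 'dq': array([-0.00045428, -0.00190843, -0.0037395 ,  0.0017835 ,  0.00109686,
       -0.00058136]), 'joint_torque': array([ 1.11701939e-05, -4.16409266e+01, -2.34706128e+01, -4.13160842e-05,
        4.90538267e-03, -9.00977170e-06]), 'tool_pos': array([ 0.18229749, -0.54490723,  0.23056185]), 'tcp_rot': array([[ 9.48344889e-01,  3.17240828e-01, -4.77726020e-04],
       [ 3.17241186e-01, -9.48343694e-01,  1.50592648e-03],
       [ 2.46929036e-05, -1.57969205e-03, -9.99998752e-01]]), 'force': array([-0.12211273,  0.48819449,  1.63260213]), 'ft_torque': array([-0.0438137 ,  0.00675157, -0.01333078]), 'gripper_force': 0.0, 'width': 0.0855444325126114}
```

View pics/scene0.png

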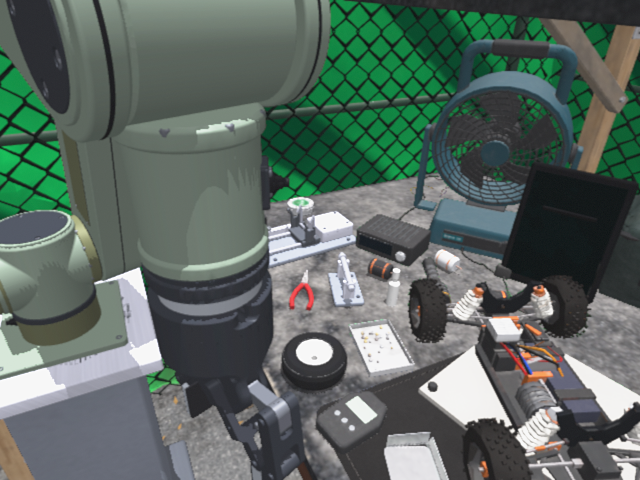

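View pics/top0.png

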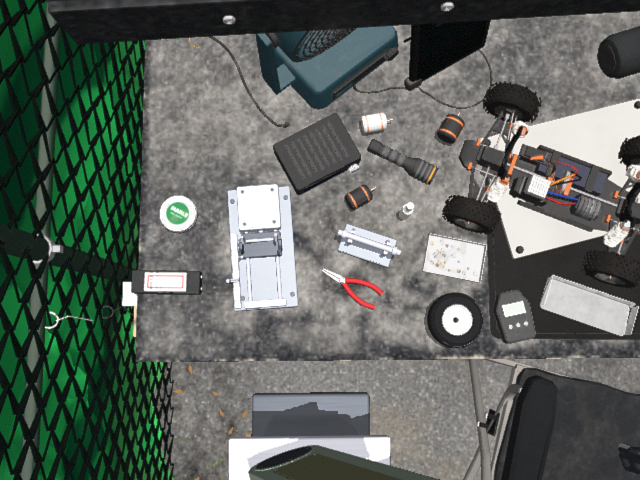

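The top view shows the tester at about (262,247), with the spring housing at its far (upper) end. The rest and bar are at (368,243), the pliers at (352,288), the glue at (406,210) and the motor at (359,196). I'll enlarge the tester and rest next.

```bash
cat > h.py <<'E'
import numpy as np,cv2
def ray(s,uv):
    K=s["camera_matrix"];T=s["camera_from_world"];R=T[:3,:3];c=-R.T@T[:3,3]
    x=(uv[0]-K[0,2])/K[0,0];y=(uv[1]-K[1,2])/K[1,1]
    return c,R.T@np.array([x,-y,-1.])
def onz(s,uv,z):
    c,d=ray(s,uv);return c+d*(z-c[2])/d[2]
def proj(s,p):
    K=s["camera_matrix"];T=s["camera_from_world"];q=T[:3,:3]@np.array(p)+T[:3,3]
    return np.array([K[0,2]-K[0,0]*q[0]/q[2],K[1,2]+K[1,1]*q[1]/q[2]])
E
python3 - <<'E'
import pickle,cv2,numpy as np
from h import *
s=pickle.load(open("snap0.pkl","rb"))["top"];im=s["image"]
a=cv2.resize(im[175:320,220:305],None,fx=4.1,fy=4.1,interpolation=cv2.INTER_CUBIC)
b=cv2.resize(im[215:275,325:410],None,fx=5,fy=5,interpolation=cv2.INTER_CUBIC)
out=np.zeros((595,780,3),np.uint8);out[:a.shape[0],:a.shape[1]]=a[:595];out[:b.shape[0],350:350+b.shape[1]]=b
cv2.imwrite("pics/crop1.png",out)
# tester base: bluish-grey bright mask
hsv=cv2.cvtColor(im,cv2.COLOR_BGR2HSV)
print(im[290,240],im[200,285],im[260,268],im[243,345],im[200,262])
E
```

```text
[200 188 186] [247 238 232] [247 239 234] [156 144 139] [255 255 255]
```

View pics/crop1.png

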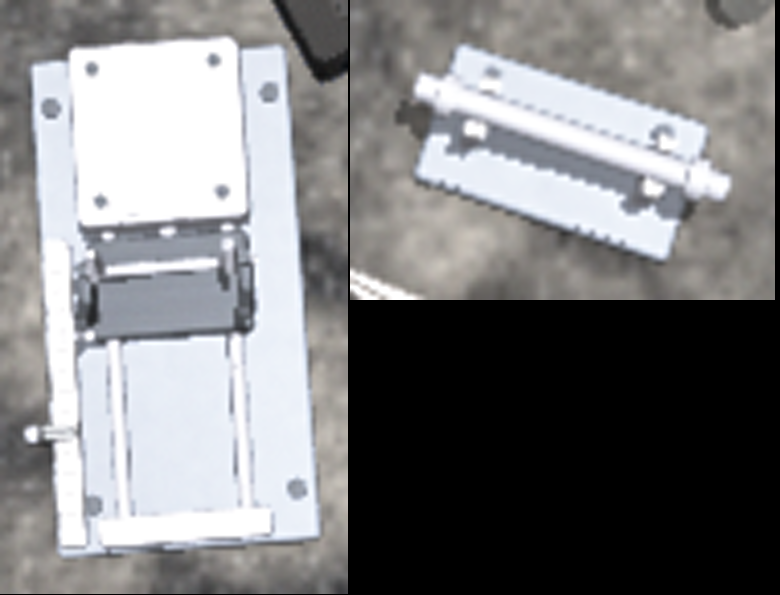

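The crop shows the tester base corners at (32,64), (285,46), (318,537) and (62,555). The pointer tip is near (90,336), and the rider with its knob is near (60,433). The bar runs from (415,86) to (730,186).

```bash
python3 - <<'E'
import pickle
from h import *
np.set_printoptions(precision=4,suppress=True)
s=pickle.load(open("snap0.pkl","rb"))["top"]
A=lambda p:((p[0]+.5)/4.1-.5+220,(p[1]+.5)/4.1-.5+175)
B=lambda p:((p[0]-350+.5)/5-.5+325,(p[1]+.5)/5-.5+215)
T=[onz(s,A(p),.012) for p in[(32,64),(285,46),(318,537),(62,555)]]
for p in T:print(p)
c=sum(T)/4;x=(T[0]+T[1]-T[2]-T[3]);y=T[0]+T[3]-T[1]-T[2];print("tester",c,np.linalg.norm(x)/2,np.linalg.norm(y)/2,np.degrees(np.arctan2(x[1],x[0])),np.degrees(np.arctan2(-y[0],y[1])))
R=[onz(s,B(p),.010) for p in[(460,45),(707,127),(668,262),(416,180)]]
c2=sum(R)/4;x2=(R[0]+R[1]-R[2]-R[3]);y2=R[0]+R[3]-R[1]-R[2];print("rest",c2,np.linalg.norm(x2)/2,np.linalg.norm(y2)/2,np.degrees(np.arctan2(x2[1],x2[0])),np.degrees(np.arctan2(-y2[0],y2[1])))
b=[onz(s,B(p),.05) for p in[(416,86),(730,186)]];d=b[0]-b[1];print("bar",b,sum(b)/2,np.linalg.norm(d),np.degrees(np.arctan2(-d[0],d[1])))
a=np.arctan2(x[1],x[0]);ex=np.array([np.cos(a),np.sin(a),0]);ey=np.array([-np.sin(a),np.cos(a),0])
for n,p,z in(("pointer",(90,336),.031),("rider",(62,433),.031),("knob",(33,434),.03),("forkL top",(88,300),.086),("forkR",(247,300),.086)):
    q=onz(s,A(p),z);print(n,q,(q-c)@ex,(q-c)@ey)
E
```

```text
[0.6506 0.1637 0.012 ]
[0.6589 0.036  0.012 ]
[0.4116 0.0204 0.012 ]
[0.4039 0.1462 0.012 ]
tester [0.5313 0.0916 0.012 ] 0.24750672196567003 0.12697288085253233 3.82350997595373 3.6302315091170203
rest [ 0.5336 -0.1233  0.01  ] 0.058577202038890455 0.10736025129304608 -18.043506086600512 -18.873691017039313
bar [array([ 0.5556, -0.0619,  0.05  ]), array([ 0.5145, -0.1858,  0.05  ])] [ 0.5351 -0.1239  0.05  ] 0.13053672875336028 -18.3508263667323
pointer [0.5098 0.1311 0.031 ] -0.01873403741207663 0.040918017433346825
rider [0.4624 0.1444 0.031 ] -0.06520095610376828 0.05730409454127952
knob [0.4621 0.1586 0.03  ] -0.06454039407842851 0.07153511727323618
forkL top [0.5202 0.126  0.086 ] -0.008698780756579219 0.035040830411811746
forkR [0.5196 0.0514 0.086 ] -0.014262303251606495 -0.03926840016086834
```

Call:
{"method": "drive_tool", "body": {
  "targets": "10 12 -2 0 0 15 8;20 24 -4 0 0 30 6;30 36 -6 0 0 45 5;35.3 42.1 -8 0 0 53.1 5;35.3 42.1 -8 0 0 53.1 5;35.3 42.1 -8 0 0 53.1 5;35.3 42.1 -8 0 0 53.1 5;35.3 42.1 -8 0 0 53.1 5;35.3 42.1 -8 0 0 53.1 5;35.3 42.1 -8 0 0 53.1 5;35.3 42.1 -8 0 0 53.1 5;35.3 42.1 -8 0 0 53.1 5",
  "force": 80
}}

```text
clock: 1.3
tool_pos: [0.5377, -0.1202, 0.1499]
tcp_rot: [[0.311, 0.95, -0.0], [0.95, -0.311, 0.002], [0.002, -0.001, -1.0]]
force: [-0.4, -1.2, -0.3]
width: 0.0499
gripper_force: 0.0
```

```bash
python3 - <<'E'
from bench import bot
import cv2,pickle
from h import *
s=bot.snapshot("scene");t=bot.snapshot("top");pickle.dump((s,t),open("snap1.pkl","wb"))
im=s["image"]
print(bot.get_state()["tool_pos"])
print(proj(s,bot.get_state()["tool_pos"]),proj(t,bot.get_state()["tool_pos"]))
cv2.imwrite("pics/s1.png",cv2.resize(im[180:320,240:427],None,fx=4.2,fy=4.2,interpolation=cv2.INTER_CUBIC))
for n,p in(("bar+",(.5556,-.0619,.05)),("bar-",(.5145,-.1858,.05)),("seat",(.531,.0915,.064)),("pointer",(.51,.131,.031)),("rider",(.4624,.1444,.031))):
    q=proj(s,p);print(n,q,(q-[240,180])*4.2)
E
```

```text
[ 0.53556125 -0.12316611  0.15050876]
[350.18803664 228.10857436] [373.72893487 233.71257458]
bar+ [341.91035701 254.0044191 ] [428.02349943 310.81856022]
bar- [353.6576353  289.66917465] [477.36206825 460.61053353]
seat [303.16740666 220.50178455] [265.30310798 170.10749512]
pointer [289.10324135 226.92978565] [206.23361368 197.10509972]
rider [269.39245434 228.27147642] [123.44830822 202.74020096]
```

View pics/s1.png

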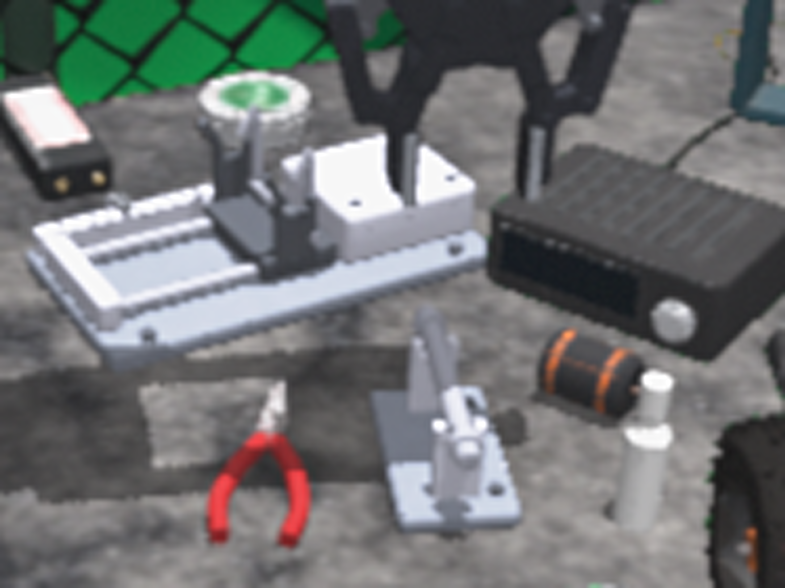

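The scene view agrees with the top-view estimates: the bar's far end is at (428,312), the rider at (120,203), and the fingers sit clear above the bar. I'll descend now.

Call:
{"method": "drive_tool", "body": {
  "targets": "0 -0.05 -3 0 0 0 5;0 -0.05 -6 0 0 0 5;0 -0.05 -8.5 0 0 0 5;0 -0.05 -10 0 0 0 5;0 -0.05 -11 0 0 0 5;0 -0.05 -11.5 0 0 0 5;0 -0.05 -11.5 0 0 0 5;0 -0.05 -11.5 0 0 0 5;0 -0.05 -11.5 0 0 0 5"
}}

```text
clock: 2.3
tool_pos: [0.536, -0.1251, 0.0373]
tcp_rot: [[0.316, 0.949, 0.002], [0.949, -0.316, -0.001], [0.0, 0.002, -1.0]]
force: [-0.2, 0.1, 0.6]
width: 0.0502
gripper_force: 0.0
```

Call:
{"method": "drive_tool", "body": {
  "targets": "0 0 0 0 0 0 3;0 0 0 0 0 0 2;0 0 0 0 0 0 1.4;0 0 0 0 0 0 0.9;0 0 0 0 0 0 0.5;0 0 0 0 0 0 0.5;0 0 0 0 0 0 0.5;0 0 0 0 0 0 0.5",
  "force": 80
}}

```text
clock: 3.1
tool_pos: [0.5333, -0.124, 0.0364]
tcp_rot: [[0.316, 0.949, -0.004], [0.949, -0.316, 0.002], [0.0, -0.005, -1.0]]
force: [-5.5, 2.5, 5.9]
width: 0.0089
gripper_force: 78.1
```

Call:
{"method": "drive_tool", "body": {
  "targets": "0 0 0.5 0 0 0 0.5;0 0 1.5 0 0 0 0.5;0 0 3 0 0 0 0.5;0 0 5 0 0 0 0.5;0 0 7 0 0 0 0.5;0 0 9 0 0 0 0.5;0 0 10 0 0 0 0.5;0 0 10 0 0 0 0.5;0 0 10 0 0 0 0.5;0 0 10 0 0 0 0.5"
}}

```text
clock: 4.1
tool_pos: [0.5348, -0.1247, 0.1353]
tcp_rot: [[0.316, 0.949, -0.002], [0.949, -0.316, 0.0], [-0.0, -0.002, -1.0]]
force: [-0.0, 0.4, -1.1]
width: 0.0091
gripper_force: 78.1
```

```bash
python3 - <<'E'
from bench import bot
import cv2,pickle
from h import *
s=bot.snapshot("scene");t=bot.snapshot("top");pickle.dump((s,t),open("snap2.pkl","wb"))
print(bot.get_state()["tool_pos"],bot.get_state()["width"],bot.get_state()["force"])
im=s["image"][160:320,240:440];a=cv2.resize(im,None,fx=2.9,fy=2.9,interpolation=cv2.INTER_CUBIC)
cv2.imwrite("pics/s2.png",cv2.resize(s["image"][185:285,310:443],None,fx=6,fy=6,interpolation=cv2.INTER_CUBIC)); 
p=bot.get_state()["tool_pos"];print((proj(s,p)-[310,185])*6,(proj(s,p+[0,0,.015])-[310,185])*6)
E
```

```text
[ 0.53485713 -0.12470081  0.13530043] 0.008850977254135231 [ 0.25169144 -0.12493597 -1.0057569 ]
[238.96815442 301.63931105] [241.51916118 261.72010674]
```

View pics/s2.png

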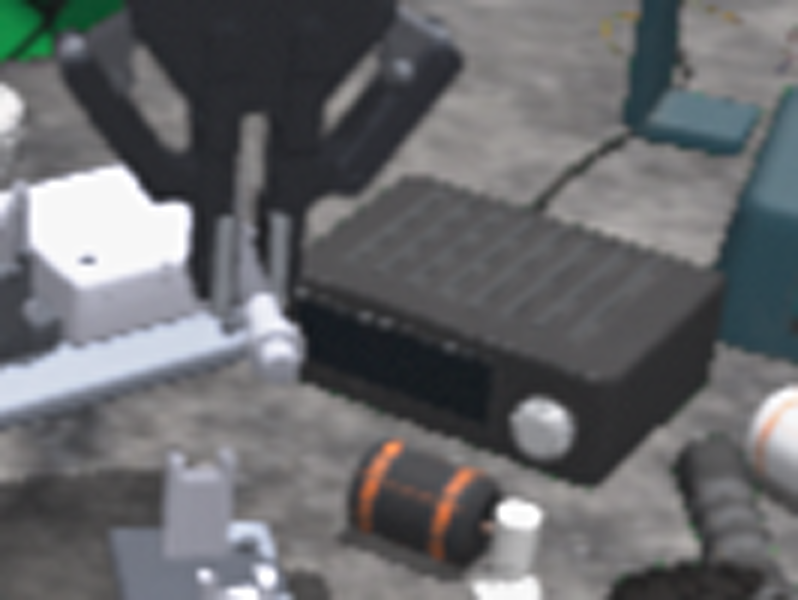

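The bar is lifted and held near level, with its near end at crop (275,345). I'll move it over the tester with the yaw turned to match.

Call:
{"method": "drive_tool", "body": {
  "targets": "0 4 0 0 0 5 0.5;0 8 0 0 0 10 0.5;-0.2 12 0 0 0 15 0.5;-0.4 16 0 0 0 20 0.5;-0.4 20 0 0 0 22.1 0.5;-0.4 21.6 0 0 0 22.1 0.5;-0.4 21.6 0 0 0 22.1 0.5;-0.4 21.6 0 0 0 22.1 0.5;-0.4 21.6 0 0 0 22.1 0.5;-0.4 21.6 0 0 0 22.1 0.5"
}}

```text
clock: 5.2
tool_pos: [0.5315, 0.0899, 0.1363]
tcp_rot: [[-0.063, 0.998, -0.0], [0.998, 0.063, -0.0], [-0.0, -0.0, -1.0]]
force: [0.1, -0.2, -1.3]
width: 0.0089
gripper_force: 78.2
```

```bash
python3 - <<'E'
from bench import bot
import cv2,pickle
from h import *
np.set_printoptions(precision=4,suppress=True)
s0=pickle.load(open("snap2.pkl","rb"))[0]
for z in(.145,.15,.155):print(z,(proj(s0,(.5143,-.1864,z))-[310,185])*6)
s=bot.snapshot("scene");t=bot.snapshot("top");pickle.dump((s,t),open("snap3.pkl","wb"))
st=bot.get_state();print(st["tool_pos"],st["tcp_rot"],st["width"],st["force"])
a=cv2.resize(s["image"][180:255,250:350],None,fx=4,fy=4,interpolation=cv2.INTER_CUBIC)
b=cv2.resize(t["image"][175:322,205:303],None,fx=4,fy=4,interpolation=cv2.INTER_CUBIC)
o=np.zeros((588,800,3),np.uint8);o[:b.shape[0],:b.shape[1]]=b;o[:300,400:800]=a
cv2.imwrite("pics/s3.png",o)
E
```

```text
0.145 [280.9329 379.5486]
0.15 [281.974  365.5793]
0.155 [283.0216 351.5215]
[0.5315 0.0902 0.1363] [[-0.0629  0.998   0.0001]
 [ 0.998   0.0629 -0.0001]
 [-0.0002  0.0001 -1.    ]] 0.00900437120577613 [ 1.0374 -0.5734 -0.7341]
```

View pics/s3.png

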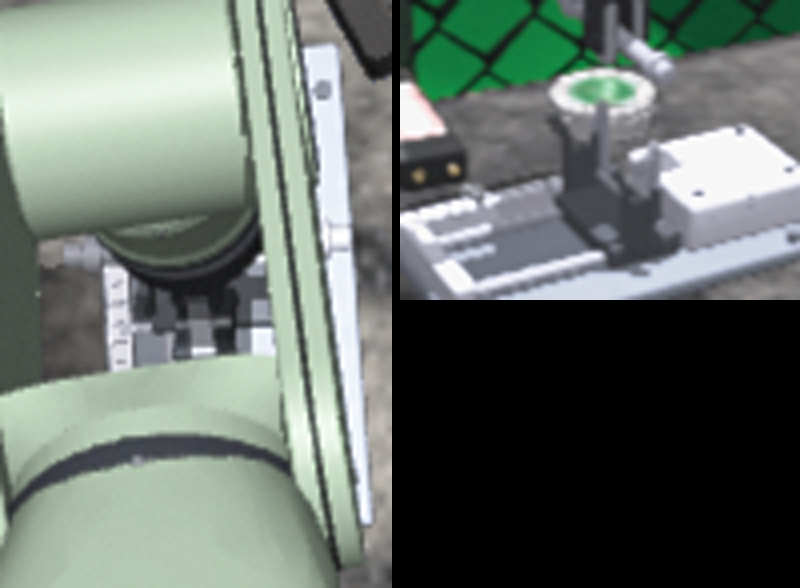

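The top crop shows the bar ends on both sides of the hand, about (68,252) on the left and (348,238) on the right. The scene crop shows the near end at about (662,66). Next I'll compute the bar pose from these.

```bash
python3 - <<'E'
import pickle
from h import *
np.set_printoptions(precision=4,suppress=True)
s,t=pickle.load(open("snap3.pkl","rb"))
A=lambda p:((p[0]+.5)/4-.5+205,(p[1]+.5)/4-.5+175)
for z in(.15,.155):
    l=onz(t,A((66,252)),z);r=onz(t,A((349,238)),z);print(z,l,r,(l+r)/2,np.linalg.norm(l-r),np.degrees(np.arctan2(-(l-r)[0],(l-r)[1])))
    print("scene pred near end",(proj(s,r)-[250,180])*4+[400,0],"far",(proj(s,l)-[250,180])*4+[400,0])
    # ideal from tool
    p=np.array([.5315,.0902,z]);e=np.array([-.0629,.998,0])*.065
    print("tool pred top",(proj(t,p+e)-[205,175])*4,(proj(t,p-e)-[205,175])*4,"scene",(proj(s,p-e)-[250,180])*4+[400,0])
im=t["image"];print(cv2.cvtColor(im,cv2.COLOR_BGR2GRAY)[232:242,218:234]);print(cv2.cvtColor(im,cv2.COLOR_BGR2GRAY)[228:240,284:296])
print(cv2.cvtColor(s["image"],cv2.COLOR_BGR2GRAY)[190:203,305:322])
E
```

```text
0.15 [0.5306 0.1551 0.15  ] [0.5361 0.0262 0.15  ] [0.5333 0.0906 0.15  ] 0.12900869707616724 2.4152568739196036
scene pred near end [669.358  73.784] far [569.6413  -7.471 ]
tool pred top [ 64.4649 257.469 ] [349.4115 237.4998] scene [669.2774  74.5416]
0.155 [0.5299 0.1544 0.155 ] [0.5353 0.026  0.155 ] [0.5326 0.0902 0.155 ] 0.12843191775482488 2.415256873919629
scene pred near end [668.3737  65.9118] far [568.8754 -14.53  ]
tool pred top [ 62.8575 255.8623] [349.0592 235.808 ] scene [669.4385  66.3146]
[[ 93  90  89  85  84  82  79  80  80  73  75  74  70  70  78  84]
 [ 78  80  80  80  78  80  80  97  94  85  85  88  89  70  68  78]
 [ 82  95 109 107 115 124 137 145 137 134 129  81 102  91  72  67]
 [140 141 138 118 121 124 136 144 150 153 148 102  70 102  97  83]
 [145 142 137 149 147 147 148 133 158 164 161 145  95  74  91 101]
 [139 136 131 161 160 162 160 141 169 171 172 167 143 116  72  76]
 [131 130 131 167 173 170 169 162 169 167 167 168 144 155 112  57]
 [128 130 127 149 152 152 148 147 156 156 158 157 115 139 133  78]
 [126 125 119 127 130 128 125 127 141 144 144 139 10
[... 919 characters left out ...]
138 175 206 226 233 229 223 222 199 149 109  95  91  78  64]
 [ 94  87  99 131 165 196 218 228 227 208 174 152 129  99  91  85  80]
 [ 95  93  96 104 122 157 191 196 183 199 222 206 155 114 102 103 105]
 [ 83  88  88  84  91 127 161 164 172 219 235 232 196 141 118 119 121]
 [117 117 111  99  93 106 134 144 166 204 212 192 165 139 125 122 122]
 [212 227 222 181 136 113 117 125 136 164 166 144 135 129 121 117 116]
 [216 234 237 233 226 195 145 123 115 127 135 130 127 123 122 120 118]
 [177 200 216 226 224 222 221 173 119 114 122 123 119 118 119 120 120]
 [141 151 175 202 221 237 242 221 154 116 118 117 113 114 116 120 123]
 [133 129 146 179 225 242 243 236 191 119 113 115 114 115 116 120 123]]
```

The bar is held straight, at x ≈ 0.532 and y ≈ 0.090. The seat's x on the sled isn't given, so I need a close look at the forks.

```bash
python3 - <<'E'
import pickle
from h import *
np.set_printoptions(precision=2,suppress=True)
t=pickle.load(open("snap0.pkl","rb"))["top"];s,_=pickle.load(open("snap3.pkl","rb"))
f=10
a=cv2.resize(t["image"][228:262,236:286],None,fx=8,fy=8,interpolation=cv2.INTER_LANCZOS4)
b=cv2.resize(s["image"][200:248,285:325],None,fx=10,fy=10,interpolation=cv2.INTER_LANCZOS4)
o=np.zeros((480,800,3),np.uint8);o[:a.shape[0],:400]=a;o[:480,400:800]=b
cv2.imwrite("pics/f.png",o)
c=np.array([.5313,.0916,0]);an=np.radians(3.72);ex=np.array([np.cos(an),np.sin(an),0]);ey=np.array([-np.sin(an),np.cos(an),0])
for y in(.0385,-.0385):
  for x,z in((-.025,.03),(.025,.03),(0,.064),(-.01,.064),(0,.086),(-.01,.086),(-.02,.086)):
    p=c+ex*x+ey*y+[0,0,z];print(y,x,z,"top",(proj(t,p)-[236,228])*8+3.5,"scene",(proj(s,p)-[285,200])*10+[404.5,4.5])
E
```

```text
0.0385 -0.025 0.03 top [ 59.31 256.12] scene [426.89 286.64]
0.0385 0.025 0.03 top [47.95 59.73] scene [603.06 242.84]
0.0385 0 0.064 top [ 38.07 139.18] scene [514.92 144.77]
0.0385 -0.01 0.064 top [ 40.39 179.57] scene [478.99 153.22]
0.0385 0 0.086 top [ 27.54 126.67] scene [514.32  65.24]
0.0385 -0.01 0.086 top [ 29.89 167.78] scene [478.01  73.47]
0.0385 -0.02 0.086 top [ 32.25 208.99] scene [441.41  81.76]
-0.0385 -0.025 0.03 top [365.54 233.89] scene [569.57 425.74]
-0.0385 0.025 0.03 top [352.5   37.81] scene [752.2  376.76]
-0.0385 0 0.064 top [351.93 116.51] scene [663.29 276.96]
-0.0385 -0.01 0.064 top [354.6  156.84] scene [626.01 286.44]
-0.0385 0 0.086 top [347.14 103.6 ] scene [664.27 194.48]
-0.0385 -0.01 0.086 top [349.85 144.65] scene [626.58 203.71]
-0.0385 -0.02 0.086 top [352.58 185.79] scene [588.58 213.02]
```

View pics/f.png

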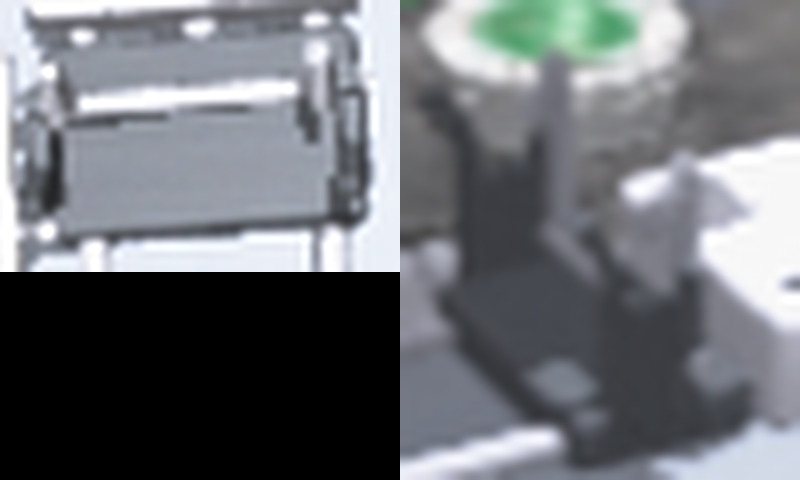

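```bash
python3 - <<'E'
import pickle
from h import *
t=pickle.load(open("snap0.pkl","rb"))["top"];s,_=pickle.load(open("snap3.pkl","rb"))
def up(im,f):
    g=(np.clip(im.astype(float)/150,0,1)**.6*255).astype(np.uint8)
    return cv2.resize(g,None,fx=f,fy=f,interpolation=cv2.INTER_CUBIC)
o=np.zeros((600,800,3),np.uint8)
a=up(t["image"][232:262,236:248],20);b=up(t["image"][232:262,276:284],20);c=up(s["image"][204:250,286:321],11.4)
o[:,:240]=a;o[:,240:400]=b;o[:c.shape[0],400:400+c.shape[1]]=c[:600,:400]
cv2.imwrite("pics/f2.png",o)
E
```

```text
(no output)
```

View pics/f2.png

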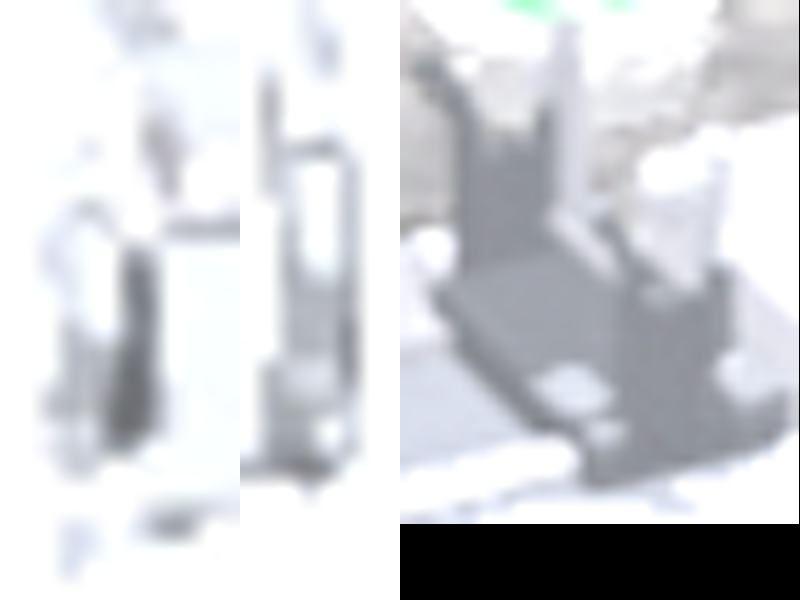

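The enhanced scene crop now shows both forks:
- **Far fork:** lip tip at (425,68), slot bottom at about (503,140), back prong tip at (547,100).
- **Near fork:** lip tip at (607,222), slot bottom at about (665,293), back prong tip at (722,265).

```bash
python3 - <<'E'
import pickle
from h import *
np.set_printoptions(precision=4,suppress=True)
s,_=pickle.load(open("snap3.pkl","rb"))
c=np.array([.5313,.0916,0]);an=np.radians(3.72);ex=np.array([np.cos(an),np.sin(an),0]);ey=np.array([-np.sin(an),np.cos(an),0])
B=lambda p:((p[0]-400+.5)/11.4-.5+286,(p[1]+.5)/11.4-.5+204)
for n,p,y in(("far lip",(425,68),.0385),("far slotL",(465,138),.0355),("far slot bottom",(503,140),.0385),("far slotR",(543,135),.0355),("far back tip",(547,100),.0385),("near lip",(607,222),-.0385),("near slotL",(632,268),-.0415),("near bottom",(665,293),-.0385),("near slotR",(708,280),-.0385),("near back tip",(722,265),-.0385),("sled front near corner",(588,485),-.04),("pad",(455,290),.04)):
    o,d=ray(s,B(p));k=((c+ey*y-o)@ey)/(d@ey);q=o+d*k;print(n,((q-c)@ex).round(4),q[2].round(4))
E
```

```text
far lip -0.0227 0.0817
far slotL -0.0148 0.0644
far slot bottom -0.0041 0.0599
far slotR 0.0042 0.0606
far back tip 0.0067 0.0672
near lip -0.0192 0.0801
near slotL -0.015 0.0698
near bottom -0.0056 0.06
near slotR 0.0046 0.0605
near back tip 0.0079 0.0632
sled front near corner -0.0244 0.0196
pad -0.0156 0.0246
```

Call:
{"method": "drive_tool", "body": {
  "targets": "-0.65 0.1 0 0 0 0.1 0.5;-0.65 0.1 -2 0 0 0.1 0.5;-0.65 0.1 -4 0 0 0.1 0.5;-0.65 0.1 -4.6 0 0 0.1 0.5;-0.65 0.1 -4.6 0 0 0.1 0.5;-0.65 0.1 -4.6 0 0 0.1 0.5",
  "force": 100
}}

```text
clock: 5.9
tool_pos: [0.5253, 0.0922, 0.091]
tcp_rot: [[-0.066, 0.998, 0.001], [0.998, 0.066, 0.0], [0.0, 0.001, -1.0]]
force: [-0.1, -0.0, -1.5]
width: 0.0082
gripper_force: 97.8
```

Call:
{"method": "drive_tool", "body": {
  "targets": "0 0 -0.3 0 0 0 0.5;0 0 -0.6 0 0 0 0.5;0 0 -0.9 0 0 0 0.5;0 0 -1.2 0 0 0 0.5;0 0 -1.4 0 0 0 0.5;0 0 -1.4 0 0 0 0.5;0 0 -1.4 0 0 0 0.5"
}}

```text
clock: 6.6
tool_pos: [0.5249, 0.0922, 0.0763]
tcp_rot: [[-0.066, 0.998, 0.0], [0.998, 0.066, -0.0], [-0.0, 0.0, -1.0]]
force: [0.8, -0.0, -1.6]
width: 0.0086
gripper_force: 97.8
```

Call:
{"method": "drive_tool", "body": {
  "targets": "0 0 -0.2 0 0 0 0.5;0 0 -0.4 0 0 0 0.5;0 0 -0.6 0 0 0 0.5;0 0 -0.8 0 0 0 0.5;0 0 -0.8 0 0 0 0.5;0 0 -0.8 0 0 0 0.5"
}}

```text
clock: 7.2
tool_pos: [0.5249, 0.0922, 0.0683]
tcp_rot: [[-0.066, 0.998, -0.0], [0.998, 0.066, -0.0], [-0.0, -0.0, -1.0]]
force: [0.4, -0.3, -1.3]
width: 0.0082
gripper_force: 97.8
```

Call:
{"method": "drive_tool", "body": {
  "targets": "0 0 -0.2 0 0 0 0.5;0 0 -0.4 0 0 0 0.5;0 0 -0.6 0 0 0 0.5;0 0 -0.8 0 0 0 0.5;0 0 -0.8 0 0 0 0.5;0 0 -0.8 0 0 0 0.5"
}}

```text
clock: 7.8
tool_pos: [0.5263, 0.0923, 0.0607]
tcp_rot: [[-0.066, 0.998, 0.003], [0.998, 0.066, 0.0], [0.0, 0.003, -1.0]]
force: [4.3, 0.6, -0.8]
width: 0.0085
gripper_force: 99.4
```

Call:
{"method": "drive_tool", "body": {
  "targets": "0.15 0 0 0 0 0 0.5;0.3 0 0 0 0 0 0.5;0.3 0 0 0 0 0 0.5;0.3 0 0 0 0 0 0.5"
}}

```text
clock: 8.2
tool_pos: [0.5271, 0.092, 0.0598]
tcp_rot: [[-0.066, 0.998, -0.002], [0.998, 0.066, -0.0], [-0.0, -0.002, -1.0]]
force: [0.5, 0.6, -1.4]
width: 0.0083
gripper_force: 98.8
```

Call:
{"method": "drive_tool", "body": {
  "targets": "0 0 -0.2 0 0 0 0.5;0 0 -0.4 0 0 0 0.5;0 0 -0.5 0 0 0 0.5;0 0 -0.5 0 0 0 0.5;0 0 -0.5 0 0 0 0.5"
}}

```text
clock: 8.7
tool_pos: [0.5286, 0.0922, 0.0554]
tcp_rot: [[-0.066, 0.998, 0.001], [0.998, 0.066, 0.0], [-0.0, 0.001, -1.0]]
force: [3.3, 0.4, -2.1]
width: 0.0084
gripper_force: 99.1
```

```bash
python3 - <<'E'
from bench import bot
from h import *
import pickle
s=bot.snapshot("scene");pickle.dump(s,open("snap4.pkl","wb"))
im=s["image"][190:250,275:330]
g=(np.clip(im.astype(float)/200,0,1)**.6*255).astype(np.uint8)
cv2.imwrite("pics/s4.png",cv2.resize(g,None,fx=10,fy=10,interpolation=cv2.INTER_CUBIC))
st=bot.get_state();print(st["tool_pos"],st["force"])
p=st["tool_pos"];e=np.array([-.0658,.998,0])
for h in(.014,.018):
  for y in(-.065,-.04,.065):print(h,y,(proj(s,p+e*y+[0,0,h])-[275,190])*10+4.5)
E
```

```text
[0.52855436 0.09220348 0.05538374] [ 3.76040402  0.51460402 -3.32718631]
0.014 -0.065 [406.97373115 406.73467713]
0.014 -0.04 [355.07896925 360.75729063]
0.014 0.065 [155.91032524 184.2991398 ]
0.018 -0.065 [407.24109927 391.59530141]
0.018 -0.04 [355.23933011 345.79763599]
0.018 0.065 [155.69450377 170.05963049]
```

View pics/s4.png

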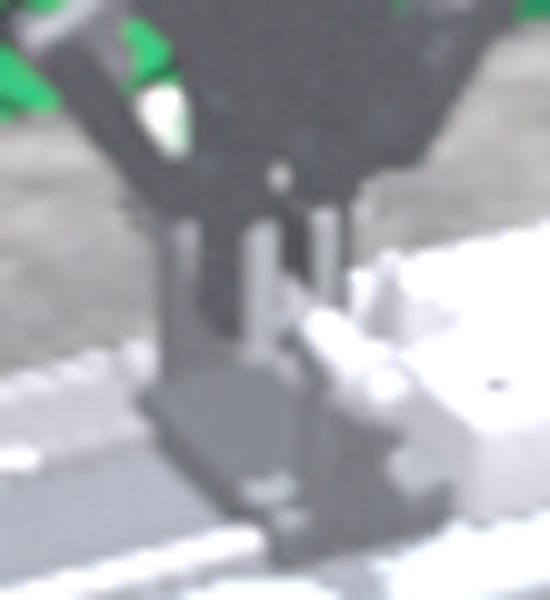

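The bar's near end is at about (388,380). It lies between the front lip and the jaw nose, roughly 9 mm above the seat. I'll shift +x slightly and keep pressing.

Call:
{"method": "drive_tool", "body": {
  "targets": "0.2 0 0 0 0 0 0.5;0.2 0 -0.2 0 0 0 0.5;0.2 0 -0.4 0 0 0 0.5;0.2 0 -0.4 0 0 0 0.5;0.2 0 -0.4 0 0 0 0.5"
}}

```text
clock: 9.25
tool_pos: [0.5293, 0.0921, 0.0511]
tcp_rot: [[-0.066, 0.998, -0.001], [0.998, 0.066, -0.0], [-0.0, -0.001, -1.0]]
force: [-0.9, 0.7, -0.9]
width: 0.0085
gripper_force: 98.8
```

Call:
{"method": "drive_tool", "body": {
  "targets": "0 0 -0.2 0 0 0 0.5;0 0 -0.4 0 0 0 0.5;0 0 -0.4 0 0 0 0.5;0 0 -0.4 0 0 0 0.5"
}}

```text
clock: 9.65
tool_pos: [0.5308, 0.0923, 0.0502]
tcp_rot: [[-0.066, 0.998, 0.003], [0.998, 0.066, 0.0], [0.0, 0.003, -1.0]]
force: [-4.6, -0.7, 17.7]
width: 0.0084
gripper_force: 101.7
```

Call:
{"method": "drive_tool", "body": {
  "targets": "0 0 -0.1 0 0 0 0.5;0 0 -0.15 0 0 0 0.5;0 0 -0.15 0 0 0 0.5;0 0 -0.15 0 0 0 0.5"
}}

```text
clock: 10.05
tool_pos: [0.5309, 0.0923, 0.05]
tcp_rot: [[-0.066, 0.998, 0.004], [0.998, 0.066, 0.001], [0.0, 0.004, -1.0]]
force: [-6.3, -1.6, 26.4]
width: 0.0084
gripper_force: 102.3
```

```bash
python3 - <<'E'
from bench import bot
from h import *
import pickle
s=bot.snapshot("scene");pickle.dump(s,open("snap5.pkl","wb"))
p=pickle.load(open("snap4.pkl","rb"));a=p["image"];b=s["image"]
g=lambda x:cv2.resize(cv2.cvtColor(x,cv2.COLOR_BGR2GRAY),None,fx=8,fy=8,interpolation=cv2.INTER_CUBIC)
A,B=g(a),g(b)
def tm(u,v,w,h,m=6):
    T=A[v*8:(v+h)*8,u*8:(u+w)*8];S=B[(v-m)*8:(v+h+m)*8,(u-m)*8:(u+w+m)*8]
    r=cv2.matchTemplate(S,T,cv2.TM_CCOEFF_NORMED);_,q,_,l=cv2.minMaxLoc(r);return (np.array(l)/8-m,q)
print("bar end",tm(305,218,12,16));print("finger",tm(296,208,14,12));print("sled",tm(295,232,20,15))
st=bot.get_state();print(st["tool_pos"],st["force"])
dz=lambda P,d:proj(s,P+d)-proj(s,P)
P=np.array([.5331,.0273,.072]);print("tool-expected",dz(P,np.array([.0023,0,-.0052])),dz(P,np.array([.0023,0,-.009])))
cv2.imwrite("pics/s5.png",cv2.resize((np.clip(b[190:250,275:330].astype(float)/200,0,1)**.6*255).astype(np.uint8),None,fx=10,fy=10,interpolation=cv2.INTER_CUBIC))
E
```

```text
bar end (array([0.375, 1.5  ]), 0.9319470524787903)
finger (array([0.75, 1.75]), 0.9491072297096252)
sled (array([0., 0.]), 0.9690062403678894)
[0.5308541  0.09236734 0.05001003] [-7.77332268 -0.61098083 27.38031533]
tool-expected [0.86133532 1.76725465] [0.83421577 3.19524482]
```

```bash
python3 - <<'E'
from bench import bot
from h import *
import pickle
s5=pickle.load(open("snap5.pkl","rb"));s3,_=pickle.load(open("snap3.pkl","rb"));t=bot.snapshot("top")
E=lambda im,f:cv2.resize((np.clip(im.astype(float)/230,0,1)**.5*255).astype(np.uint8),None,fx=f,fy=f,interpolation=cv2.INTER_CUBIC)
o=np.zeros((600,800,3),np.uint8)
a=E(s3["image"][203:248,285:325],9.9);b=E(s5["image"][203:248,285:325],9.9)
o[:a.shape[0],:a.shape[1]]=a;o[:b.shape[0],400:400+b.shape[1]]=b
c=E(t["image"][228:250,222:300],7);o[446:,:546]=c[:154]
cv2.imwrite("pics/cmp.png",o)
c0=np.array([.5313,.0916,0]);an=np.radians(3.72);ex=np.array([np.cos(an),np.sin(an),0]);ey=np.array([-np.sin(an),np.cos(an),0])
for x in(-.005,0,.005):
  for z in(.064,.070):
    P=c0+ex*x-ey*.065+[0,0,z];print(x,z,(proj(s5,P)-[285,203])*9.9+[404.5,4.5])
    Q=[(proj(t,c0+ex*x+k*ey*.065+[0,0,z])-[222,228])*7+[3,449] for k in(1,-1)];print("   top",Q)
E
```

```text
-0.005 0.064 [696.38980953 297.82785763]
   top [array([ 37.57068439, 592.22115793]), array([501.48906045, 558.69004941])]
-0.005 0.07 [696.7640614 275.4203004]
   top [array([ 34.62876557, 589.39302058]), array([500.82996895, 555.70185636])]
0 0.064 [715.04218076 292.95294463]
   top [array([ 36.61001617, 574.55031854]), array([500.26601977, 541.06685219])]
0 0.07 [715.47162307 270.57880518]
   top [array([ 33.66505969, 571.63693749]), array([499.60130282, 537.99387923])]
0.005 0.064 [733.61496339 288.0988326 ]
   top [array([ 35.65044216, 556.8996063 ]), array([499.04436988, 523.46369543])]
0.005 0.07 [734.09912155 265.75803022]
   top [array([ 32.70245687, 553.90117799]), array([498.37404075, 520.30613773])]
```

View pics/cmp.png

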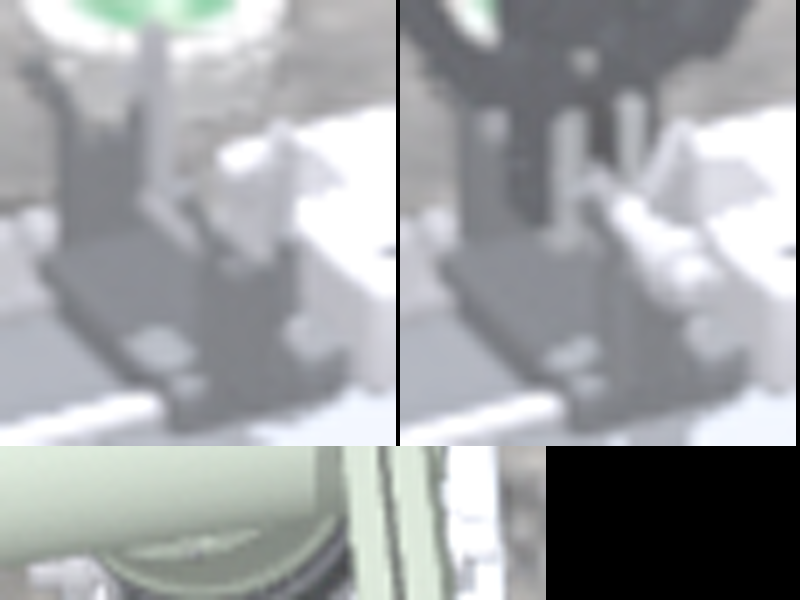

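The bar stands about 4 mm high, and the jaw still looks open. It's likely riding on the back prong, since x is too far forward. I'll relieve the press, shift −x and press again.

Call:
{"method": "drive_tool", "body": {
  "targets": "0 0 0.3 0 0 0 0.5;-0.15 0 0.3 0 0 0 0.5;-0.25 0 0.3 0 0 0 0.5;-0.25 0 0.3 0 0 0 0.5;-0.25 0 0.3 0 0 0 0.5"
}}

```text
clock: 10.65
tool_pos: [0.5294, 0.0924, 0.0504]
tcp_rot: [[-0.066, 0.998, 0.005], [0.998, 0.066, 0.001], [0.0, 0.005, -1.0]]
force: [0.3, 0.8, 9.9]
width: 0.0086
gripper_force: 100.4
```

Call:
{"method": "drive_tool", "body": {
  "targets": "0 0 -0.1 0 0 0 0.5;0 0 -0.2 0 0 0 0.5;0 0 -0.2 0 0 0 0.5;0 0 -0.2 0 0 0 0.5"
}}

```text
clock: 11.05
tool_pos: [0.5295, 0.0924, 0.0501]
tcp_rot: [[-0.066, 0.998, 0.006], [0.998, 0.066, 0.001], [0.0, 0.006, -1.0]]
force: [-2.6, -0.8, 21.1]
width: 0.0081
gripper_force: 101.9
```

Call:
{"method": "drive_tool", "body": {
  "targets": "0 0 0.2 0 0 0 0.5;0 0 0.4 0 0 0 0.5;0 0 0.4 0 0 0 0.5;0 0 0.4 0 0 0 0.5"
}}

```text
clock: 11.45
tool_pos: [0.5283, 0.0923, 0.0506]
tcp_rot: [[-0.066, 0.998, 0.002], [0.998, 0.066, 0.0], [0.0, 0.002, -1.0]]
force: [4.4, -0.1, -0.0]
width: 0.0086
gripper_force: 99.5
```

Call:
{"method": "drive_tool", "body": {
  "targets": "0 0 0.1 0 0 0 0.5;0 0 0.2 0 0 0 0.5;0 0 0.2 0 0 0 0.5;0 0 0.2 0 0 0 0.5"
}}

```text
clock: 11.85
tool_pos: [0.5273, 0.0922, 0.0526]
tcp_rot: [[-0.066, 0.998, -0.0], [0.998, 0.066, 0.0], [0.0, -0.0, -1.0]]
force: [4.2, 0.7, -4.2]
width: 0.0086
gripper_force: 99.2
```

Call:
{"method": "drive_tool", "body": {
  "targets": "0.15 0 0 0 0 0 0.5;0.15 0 0.15 0 0 0 0.5;0.15 0 0.3 0 0 0 0.5;0.15 0 0.3 0 0 0 0.5;0.15 0 0.3 0 0 0 0.5"
}}

```text
clock: 12.35
tool_pos: [0.5285, 0.0921, 0.0557]
tcp_rot: [[-0.066, 0.998, -0.001], [0.998, 0.066, -0.0], [-0.0, -0.001, -1.0]]
force: [3.9, 0.6, -6.6]
width: 0.0083
gripper_force: 99.1
```

Call:
{"method": "drive_tool", "body": {
  "targets": "0.1 0 -0.3 0 0 0 0.5;0.1 0 -0.6 0 0 0 0.5;0.1 0 -0.75 0 0 0 0.5;0.1 0 -0.75 0 0 0 0.5;0.1 0 -0.75 0 0 0 0.5;0.1 0 -0.75 0 0 0 0.5"
}}

```text
clock: 12.95
tool_pos: [0.5296, 0.0921, 0.0503]
tcp_rot: [[-0.066, 0.998, 0.0], [0.998, 0.066, 0.0], [-0.0, 0.0, -1.0]]
force: [-2.4, -1.0, 12.3]
width: 0.0082
gripper_force: 101.5
```

```bash
python3 - <<'E'
from bench import bot
from h import *
import pickle
np.set_printoptions(linewidth=200)
d=pickle.load(open("snap0.pkl","rb"));t=d["top"];s1=pickle.load(open("snap1.pkl","rb"))[0]
G=lambda s:cv2.cvtColor(s["image"],cv2.COLOR_BGR2GRAY)
print("rider cols 225-242 rows 274-286");print(G(t)[274:287,225:242])
print("pointer cols 232-248 rows 250-264");print(G(t)[250:264,232:248])
print("scene rider cols 262-296 rows 219-235");print(G(s1)[219:236,262:296])
s=bot.snapshot("scene");pickle.dump(s,open("snap6.pkl","rb" if 0 else "wb"))
print("jaw region before/after");a=pickle.load(open("snap3.pkl","rb"))[0];print(G(a)[212:222,306:318]);print(G(s)[212:222,306:318])
E
```

```text
rider cols 225-242 rows 274-286
[[125 130 129 121 117 118 127 222 255 255 255 255 255 255 192 230 234]
 [114 111 112 106 104 112 120 212 255 255 248 248 255 255 192 229 233]
 [103 102  98 100 105 109 114 188 255 255 255 255 255 255 189 230 233]
 [ 95  92  93  97 102 106 111 178 255 255 255 255 255 255 170 229 233]
 [ 89  99 115 129 113 111 144 168 243 248 248 250 253 229 126 231 233]
 [ 96 162 216 234 156 179 228 228 230 230 229 216 195 201 124 231 234]
 [111 234 255 255 165 138 191 195 197 194 196 217 210 157 120 232 235]
 [102 209 255 255 145 137 226 230 237 234 232 234 230 204 139 230 235]
 [ 98 145 217 217 115  79 101 103 143 197 201 220 235 255 169 206 233]
 [ 96  94  88  89  66  56  49  76 205 255 255 255 255 255 178 202 232]
 [ 96  96  94  97  92  86  77  82 204 255 255 255 255 255 190 198 232]
 [ 93 101  98  93  86  82  77  78 178 255 251 245 255 255 205 176 230]
 [ 95  95  90  84  80  79  78  74 169 255 255 255 255 255 220 180 231]]
pointer cols 232-248 rows 250-264
[[255 254 253 247 255 176 151  96  90  74  40  62 145 151 150 150]
 [255 254 253 254 255 207 119  92  90  63  
[... 3576 characters left out ...]
50 243 213 167 134 131 157 180 215]
 [111 181 237 238 212 177 153 135 133 156 172 178]
 [118 140 174 173 148 142 131 122 131 160 176 176]
 [113 121 129 128 124 128 126 119 133 161 176 175]]
[[ 46  59  59  45  68  97 110 115 114 107 100  96]
 [ 70 104 101  64  71  99 111 115 111 105  97  92]
 [ 62 104 107  69  71  99 112 117 111 102 101 106]
 [ 54  96 103  68  68  96 139 161 144 133 160 196]
 [ 53  96 103  69  84 131 168 171 190 241 251 250]
 [ 53  96 102  78 146 188 175 150 184 247 252 250]
 [ 51  94 102  76 136 182 166 135 157 211 229 228]
 [ 52  94 101  83 137 168 153 136 139 165 178 177]
 [ 72  93 104 113 154 158 134 122 131 159 176 176]
 [114 107 114 142 161 144 126 118 133 161 177 178]]
```

```bash
python3 - <<'E'
from h import *
import pickle
d=pickle.load(open("snap0.pkl","rb"));t=d["top"]
c=np.array([.5313,.0916,0]);an=np.radians(3.72);ex=np.array([np.cos(an),np.sin(an),0]);ey=np.array([-np.sin(an),np.cos(an),0])
a=onz(t,(239,256.5),.031);b=onz(t,(235,280),.031)
for q in(a,b):print(q,(q-c)@ex,(q-c)@ey)
print((a-b)@ex, -ex*((a-b)@ex))
E
```

```text
[0.51002005 0.13630918 0.031     ] -0.01833435307557923 0.045995639284174356
[0.46283351 0.14389003 0.031     ] -0.06492962476096924 0.056622003297532725
0.046595271685390016 [-0.0464971  -0.00302313 -0.        ]
```

Jaw-tip pixels match the shut state and the bar is bottomed in the slot. The pointer must move 46.6 mm. I'll pull gently.

Call:
{"method": "drive_tool", "body": {
  "targets": "-0.5 -0.03 0.05 0 0 0 0.5;-1 -0.06 0.05 0 0 0 0.5;-1.5 -0.1 0.05 0 0 0 0.5;-2 -0.13 0.05 0 0 0 0.5;-2.5 -0.16 0.05 0 0 0 0.5;-3 -0.2 0.05 0 0 0 0.5;-3.5 -0.23 0.05 0 0 0 0.5;-4 -0.26 0.05 0 0 0 0.5;-4.4 -0.29 0.05 0 0 0 0.5;-4.7 -0.3 0.05 0 0 0 0.5;-4.7 -0.3 0.05 0 0 0 0.5;-4.7 -0.3 0.05 0 0 0 0.5"
}}

```text
clock: 14.2
tool_pos: [0.4871, 0.0894, 0.0505]
tcp_rot: [[-0.067, 0.998, 0.01], [0.998, 0.067, 0.001], [0.0, 0.01, -1.0]]
force: [8.4, -1.1, 4.6]
width: 0.0083
gripper_force: 100.0
```

Call:
{"method": "drive_tool", "body": {
  "targets": "-0.3 -0.02 0 0 0 0 0.5;-0.6 -0.03 0 0 0 0 0.5;-0.6 -0.03 0 0 0 0 0.5;-0.6 -0.03 0 0 0 0 0.5;-0.6 -0.03 0 0 0 0 0.5"
}}

```text
clock: 14.7
tool_pos: [0.4815, 0.089, 0.0505]
tcp_rot: [[-0.067, 0.998, 0.011], [0.998, 0.067, 0.001], [-0.0, 0.011, -1.0]]
force: [9.6, -1.2, 3.8]
width: 0.0087
gripper_force: 100.0
```

```bash
python3 - <<'E'
from bench import bot
from h import *
import pickle
np.set_printoptions(linewidth=200)
G=lambda s:cv2.cvtColor(s["image"],cv2.COLOR_BGR2GRAY)
s=bot.snapshot("scene");t=bot.snapshot("top");pickle.dump((s,t),open("snap7.pkl","wb"))
st=bot.get_state();print(st["tool_pos"],st["force"])
print("scene 262-296 rows 219-235");print(G(s)[219:240,258:292])
c=np.array([.5313,.0916,0]);an=np.radians(3.72);ex=np.array([np.cos(an),np.sin(an),0]);ey=np.array([-np.sin(an),np.cos(an),0])
P=c+[0,0,.031]
for x,y in((-.0183,.046),(-.0649,.046),(-.0649,.0566),(-.0649,.05)):print(x,y,proj(s,P+ex*x+ey*y),proj(t,P+ex*x+ey*y))
print("top cols 225-250 rows 272-290");print(G(t)[272:290,225:250])
# sled front corner tracking: match sled patch from snap6
a=pickle.load(open("snap6.pkl","rb"))
g=lambda x:cv2.resize(G(x),None,fx=8,fy=8,interpolation=cv2.INTER_CUBIC)
A,B=g(a),g(s)
def tm(u,v,w,h,m):
    T=A[v*8:(v+h)*8,u*8:(u+w)*8];S=B[(v-4)*8:(v+h+m)*8,(u-m)*8:(u+w+4)*8]
    r=cv2.matchTemplate(S,T,cv2.TM_CCOEFF_NORMED);_,q,_,l=cv2.minMaxLoc(r);return np.array(l)/8-[m,4],q
for z,(u,v,w,h) in((.03,(297,236,10,9)),):
    D,q=tm(u,v,w,h,24);o=np.array([u+w/2,v+h/2]);p0=onz(s,o,z);p1=onz(s,o+D,z);print(D,q,p0,p1,(p1-p0)@ex,(p1-p0)@ey)
E
```

```text
[0.48155097 0.08905626 0.0505029 ] [ 9.56758774 -1.78973468  3.7849691 ]
scene 262-296 rows 219-235
[[ 52  50  47  43  41  40  37  41  64  96 114 117 117 115  99  72  59  69  65  42  39  40  43  60  99 118  91  42  33  38  67 102 102  65]
 [ 40  38  38  39  57  60  44  38  60  96 114 114 109 106  94  72  61  65  60  44  42  41  44  72 109 123  96  44  33  38  64 103 104  68]
 [ 39  38  37  56 129 142  85  43  63 100 114 111 105 102  94  75  61  64  59  49  46  41  44  74 108 121  95  44  34  36  65 103 104  68]
 [ 38  40  38  56 128 162 124  53  62  96 110 107 102 101  93  76  60  61  57  46  44  39  42  67 103 121  99  57  39  34  64 103 105  70]
 [ 38  38  35  42  81 105  87  44  59  92 104 100  99  99  94  77  61  61  54  42  40  39  42  64 101 120 101  84  76  45  62 100 103  73]
 [ 39  37  35  35  40  44  41  38  63  88  98  98  98  95  89  74  61  61  56  41  38  40  44  64 100 118 102 107 116  84  70 100 102  96]
 [ 37  37  39  41  43  46  49  64  86  92  92  95  94  96  90  75  60  61  55  42  37  40  48  67  99 112 111 118 128 128 109 104 108 155]
 [ 47  53  63  73  82  87  
[... 3535 characters left out ...]
 132 131 132 132 132 129 154 163]
 [ 52  56  58  55  50  45  45  57 130 216 163 154 187 213 128 114 129 133 131 132 132 131 126 152 164]
 [ 54  56  53  48  46  44  45  53 122 221 220 216 216 216 136 114 130 131 132 132 133 132 125 151 165]
 [ 55  54  50  46  44  45  45  54 133 222 224 221 221 217 159 117 131 131 131 131 130 130 119 149 166]
 [ 51  52  50  46  46  49  48  57 135 231 224 221 222 219 167 118 129 132 132 130 131 130 117 150 168]
 [ 48  51  51  51  49  50  50  54 117 222 217 213 213 211 176 119 129 131 131 132 131 132 131 153 164]]
[-18.125   4.75 ] 0.9788262844085693 [0.51300874 0.05802239 0.03      ] [0.46527912 0.05524887 0.03      ] -0.04780899981962893 0.00032905090976828805
```

The pointer row (about 280) coincides with the rider line (about 280), and tracking puts the sled about 47.8 mm out against the 46.6 mm target. I'll settle and hand in.

Call:
{"method": "drive_tool", "body": {
  "targets": "0.05 0 0 0 0 0 0.5;0.05 0 0 0 0 0 0.5;0.05 0 0 0 0 0 0.5;0.05 0 0 0 0 0 0.5;0.05 0 0 0 0 0 0.5;0.05 0 0 0 0 0 0.5;0.05 0 0 0 0 0 0.5"
}}

```text
clock: 15.5
tool_pos: [0.4821, 0.0891, 0.0505]
tcp_rot: [[-0.067, 0.998, 0.011], [0.998, 0.067, 0.001], [-0.0, 0.011, -1.0]]
force: [8.7, -1.5, 3.6]
width: 0.0085
gripper_force: 100.0
```

```bash
python3 -c "
from bench import bot
s=bot.get_state();print(s['tool_pos'],s['force'],s['gripper_force'])
print(bot.close_job())"
```

```text
[0.4821169  0.08907823 0.05050214] [ 8.66532574 -1.54015458  3.63867715] 100.00153183937073
the job is handed in; nothing more can be done
None
```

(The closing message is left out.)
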